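Find the parts tin with the steel core by hefting

TASK

The three closed tins in the plywood tray look alike but for the colour of their lids, and one of them, with a solid steel core inside, is clearly the heaviest. Heft them one at a time, first red, then yellow, then blue: lift each clear of the tray to feel its weight and set it back upright in its pocket, without dropping it, before you take the next (blue may stay up if it is the heaviest). Finish while holding the heaviest tin upright and still in the gripper, about 15 cm above its pocket, with the other two standing in the tray, and leave the pliers, the bracket and the black tape where they are.

Things in the scene. Friction and masses are not known exactly. Their poses are not given: they have to be found in the camera images.
- tin_red_mid (a point): centre (half-way up) of the closed aluminium tin with the red lid, z along its axis: cylinder 54 mm in diameter, 85 mm tall with the fixed lid (top 13 mm). Something unseen inside has 3 mm of play. It weighs 0.58 to 0.76 kg if it is the heaviest (one tin, of any colour), else 0.2 to 0.34 kg. It starts upright in a pocket, centre 54.5 mm above the bench, any pocket.
- tin_yellow_mid (a point): centre (half-way up) of the closed aluminium tin with the yellow lid, z along its axis: cylinder 54 mm in diameter, 85 mm tall with the fixed lid (top 13 mm). Something unseen inside has 3 mm of play. It weighs 0.58 to 0.76 kg if it is the heaviest (one tin, of any colour), else 0.2 to 0.34 kg. It starts upright in a pocket, centre 54.5 mm above the bench, any pocket.
- tin_blue_mid (a point): centre (half-way up) of the closed aluminium tin with the blue lid, z along its axis: cylinder 54 mm in diameter, 85 mm tall with the fixed lid (top 13 mm). Something unseen inside has 3 mm of play. It weighs 0.58 to 0.76 kg if it is the heaviest (one tin, of any colour), else 0.2 to 0.34 kg. It starts upright in a pocket, centre 54.5 mm above the bench, any pocket.
- tray: plywood tray, fixed to the bench, 110 mm (x) by 370 mm (y), 22 mm high; origin in the middle of its underside on the bench, z up. Three round pockets lie in a row along its y axis, 120 mm apart, the middle one at its origin. A small steel pull bar stands out 17 mm at each end, at mid height
- pocket_l (a point): centre of the floor of the left (tray's +y) pocket of the tray, 12 mm above the bench; the tray's pockets are round, 61 mm in diameter and 10 mm deep, so a tin has 3.5 mm of play all round. The three tins stand in the three pockets in any order
- pocket_m (a point): centre of the floor of the middle pocket of the tray, 12 mm above the bench; the tray's pockets are round, 61 mm in diameter and 10 mm deep, so a tin has 3.5 mm of play all round. The three tins stand in the three pockets in any order
- pocket_r (a point): centre of the floor of the right (tray's -y) pocket of the tray, 12 mm above the bench; the tray's pockets are round, 61 mm in diameter and 10 mm deep, so a tin has 3.5 mm of play all round. The three tins stand in the three pockets in any order
- pliers: bystander: pliers with red handles, 60 x 171 x 15 mm, lying on the bench behind the tray; origin at the centre of the underside
- bracket: bystander: small L-shaped sheet metal bracket, 34 x 73 x 30 mm, on the bench behind the tray; origin at the centre of the underside
- tape_black: bystander: roll of black tape, 68 mm in diameter and 19 mm high, lying flat on the bench in front of the tray; origin at the centre of the underside
Things that resemble listed ones, but are neither listed nor needed, are in the scene too. What is shaped like the part that bears tin_blue_mid but purple is not meant.

How it is judged:
On the way, in this order (a step that is already met when the one before it is completed fails the run):
1. the red tin is held clear of the tray, its underside 2 cm or more above the pocket floor, for 0.3 s (height (world z) of tin_red_mid above 0.0745 m and angle between tin_red_mid's own z axis and vertical below 0.5 rad and contact force between the fingers and tin_red above 2 N and contact force between tin_red and tray below 0.05 N), for 0.3 s.
2. the red tin stands upright in a pocket of the tray again, let go (height (world z) of tin_red_mid between 0.0495 and 0.0595 m and angle between tin_red_mid's own z axis and vertical below 0.12 rad and contact force between tin_red and tray above 1 N and contact force between the fingers and tin_red below 0.1 N), for 0.2 s.
3. the yellow tin is held clear of the tray, its underside 2 cm or more above the pocket floor, for 0.3 s (height (world z) of tin_yellow_mid above 0.0745 m and angle between tin_yellow_mid's own z axis and vertical below 0.5 rad and contact force between the fingers and tin_yellow above 2 N and contact force between tin_yellow and tray below 0.05 N), for 0.3 s.
4. the yellow tin stands upright in a pocket of the tray again, let go (height (world z) of tin_yellow_mid between 0.0495 and 0.0595 m and angle between tin_yellow_mid's own z axis and vertical below 0.12 rad and contact force between tin_yellow and tray above 1 N and contact force between the fingers and tin_yellow below 0.1 N), for 0.2 s.
5. the blue tin is held clear of the tray, its underside 2 cm or more above the pocket floor, for 0.3 s (height (world z) of tin_blue_mid above 0.0745 m and angle between tin_blue_mid's own z axis and vertical below 0.5 rad and contact force between the fingers and tin_blue above 2 N and contact force between tin_blue and tray below 0.05 N), for 0.3 s.
At the end, for the whole second after the job is handed in: the heaviest tin is held by the gripper, still, under 0.5 rad from upright, its centre 0.10 m or more higher than when in its pocket; the other two stand upright in pockets of the tray, let go and at rest, bottoms within 5 mm of the floor (light ones: weight on the tray 1 to 4.6 N) ((((height (world z) of tin_red_mid above 0.1545 m and angle between tin_red_mid's own z axis and vertical below 0.5 rad and contact force between the fingers and tin_red above 2 N and contact force between tin_red and tray below 0.05 N) and linear speed of tin_red below 0.03 m/s and (height (world z) of tin_yellow_mid between 0.0495 and 0.0595 m and angle between tin_yellow_mid's own z axis and vertical below 0.12 rad and contact force between tin_yellow and tray between 1 and 4.6 N and contact force between the fingers and tin_yellow below 0.1 N and linear speed of tin_yellow below 0.02 m/s) and (height (world z) of tin_blue_mid between 0.0495 and 0.0595 m and angle between tin_blue_mid's own z axis and vertical below 0.12 rad and contact force between tin_blue and tray between 1 and 4.6 N and contact force between the fingers and tin_blue below 0.1 N and linear speed of tin_blue below 0.02 m/s)) or ((height (world z) of tin_yellow_mid above 0.1545 m and angle between tin_yellow_mid's own z axis and vertical below 0.5 rad and contact force between the fingers and tin_yellow above 2 N and contact force between tin_yellow and tray below 0.05 N) and linear speed of tin_yellow below 0.03 m/s and (height (world z) of tin_red_mid between 0.0495 and 0.0595 m and angle between tin_red_mid's own z axis and vertical below 0.12 rad and contact force between tin_red and tray between 1 and 4.6 N and contact force between the fingers and tin_red below 0.1 N and linear speed of tin_red below 0.02 m/s) and (height (world z) of tin_blue_mid between 0.0495 and 0.0595 m and angle between tin_blue_mid's own z axis and vertical below 0.12 rad and contact force between tin_blue and tray between 1 and 4.6 N and contact force between the fingers and tin_blue below 0.1 N and linear speed of tin_blue below 0.02 m/s)) or ((height (world z) of tin_blue_mid above 0.1545 m and angle between tin_blue_mid's own z axis and vertical below 0.5 rad and contact force between the fingers and tin_blue above 2 N and contact force between tin_blue and tray below 0.05 N) and linear speed of tin_blue below 0.03 m/s and (height (world z) of tin_red_mid between 0.0495 and 0.0595 m and angle between tin_red_mid's own z axis and vertical below 0.12 rad and contact force between tin_red and tray between 1 and 4.6 N and contact force between the fingers and tin_red below 0.1 N and linear speed of tin_red below 0.02 m/s) and (height (world z) of tin_yellow_mid between 0.0495 and 0.0595 m and angle between tin_yellow_mid's own z axis and vertical below 0.12 rad and contact force between tin_yellow and tray between 1 and 4.6 N and contact force between the fingers and tin_yellow below 0.1 N and linear speed of tin_yellow below 0.02 m/s)))); the arm keeps its last pose, push and grip.
It fails at once if a tin is let go or thrown up more than 2 cm above its pocket ((height (world z) of tin_red_mid above 0.0745 m and contact force between the fingers and tin_red below 0.05 N) or (height (world z) of tin_yellow_mid above 0.0745 m and contact force between the fingers and tin_yellow below 0.05 N) or (height (world z) of tin_blue_mid above 0.0745 m and contact force between the fingers and tin_blue below 0.05 N)).
It fails at once if a tin is tipped by more than 0.6 rad (angle between any of tin_red_mid, tin_yellow_mid, tin_blue_mid's own z axis and vertical above 0.6 rad).
It fails at once if the pliers, the bracket or the black tape is moved by more than 2 cm (distance of any of pliers, bracket, tape_black from where it was at the start of the episode above 0.02 m).
It also fails if it takes over 66 s, if anything falls off the work surface, if the arm or the gripper's body presses on something with over 40 N, if the wrist force passes 120 N, or if a joint passes its speed limit or range.

ROBOT

A 6-joint arm with a two-finger parallel gripper is mounted at the origin on a cart in front of the work surface, level with it; the furniture and walls round the work are solid. World frame = base frame: x ahead of the robot, y to its left, z up, the work surface at z = 0. Lengths are in m, angles in rad, forces in N, time in s.
With the tool pointing down it reaches from about 0.425 to 0.95 m from the base axis. Payload 3.5 kg.
Tool frame: the origin (TCP) lies on the centre line of the jaws, within the pads' length; the fingertips stand 14 mm ahead of it and the grasp point (between the pads) lies 5 mm behind it (ctrl.tip_reach is the distance from the TCP to the fingertips, in m); z points along the fingers, y is the line along which they close (so a half turn about z gives the same grasp; the last joint's range is limited). The gripper opens to 85 mm and grips with 20 to 120 N. Pads are 22 mm wide; open, the fingers measure 114 mm over their backs; the gripper's body (76 mm by 85 mm) begins 54 mm behind the grasp point. The pads swing forward as they close: fully open they stand 13 mm farther back than shut.
Start: joints at [1.145, 0.286, 1.577, -0, 1.279, -0.15], TCP at [0.184, 0.649, 0.245] pointing down, gripper open.
Joint ranges: [-2.77, 2.77], [-0.9, 2.22], [0.21, 2.48], [-1.53, 4.67], [0.24, 2.81], [-2.84, 2.84]. Speed limits (rad/s): [2.79, 2.79, 3.14, 3.14, 3.14, 3.14].

INTERFACE

Orientations are given as a unit quaternion [x, y, z, w].
In Python, from plant import get_state, imaging, workorder, ctrl gives the robot as it stands. The module is installed in compiled form; this text tells all that it offers.
- The arm moves only by the shell command python3 -m jog 'ROWS' [FORCE]. ROWS is JSON, a list of rows, each a list of 7 numbers: the closure, from 0 (fully open) to 1 (shut), then the shift along the tool's x, y, z in mm, then the turn, a rotation vector about the tool's x, y, z in rad. In form: [[gripper, tx, ty, tz, ax, ay, az], ...]. A call has 1 to 12 rows; each row is the pose to reach, as a shift and turn from the pose commanded when the call began, along the tool's axes at that moment; what a row does not reach only later rows make up. A row lasts 1/10 s, in which the tool goes at most 50 mm and 8.59 degrees, less where a joint would pass 70% of its speed; a pose out of reach is approached as far as the arm can. A call with a gripper value outside its range is refused whole. The fingers move at their own pace and stop on an object; FORCE is the grip in N (left out, the last holds). Time passes only in rows, so rows that repeat a pose let the fingers close. It gives the time, the measured TCP pose, the force, the opening and the grip force at its end, in the units of the state.
- get_state(): the state, without advancing time (a new reading comes with each control period).
- imaging.read_camera(name): name is "scene" or "top" or "wrist"; returns a dict with "image" (480x640x3 uint8, blue, green, red), "fx", "fy", "cx", "cy" (pixels), "R" (3x3) and "t" (3): a world point X has camera coordinates R X + t; the wrist camera has in their place "tool_from_camera" (4x4, takes a point from camera to tool coordinates, whose origin is the TCP and whose axes are the flange's). Camera axes: x right, y down, z forward; pixel columns grow to the right and rows downward; lengths in m; the calibration is good to about 2 mm. A picture is of the moment at which its call begins: read the wrist's pose just before it. There is no depth.
- workorder.sign_off(): hands the job in; it is judged then, once.
The state is a dict: "time": time; "qpos": joint angles; "dq": joint speeds; "joint_efforts": joint torques, N m; "eef_pos": TCP position; "tcp_rot": TCP orientation; "contact_force": force on the tool from outside, world axes, zero at the start; "wrist_torque": the same for the moment, N m; "opening": opening from 0.0 (shut) to 1.0 (fully open); "finger_force": force on a finger pad.
Only numpy, scipy, OpenCV 4.12 (cv2) and the standard library are available. Lean on these libraries where they do the work, as an engineer would, in place of code of your own. Each camera call takes 0.05 s, during which the arm holds its last target. There are 200 camera calls.

## Working session

There is one attempt and no reset: what is moved stays moved. The work goes in short steps, Python scripts to look and compute and a shell command to move; the robot and the scene stay as the last step left them, time stands still between calls to the robot, and variables do not carry over. Pictures are saved under pics/ and viewed, at most 10 in all, crops included, and the job is handed in when it is done.

```bash
mkdir -p pics
python3 - <<'E'
from plant import get_state, imaging, ctrl
import cv2,pickle
s=get_state(); print(s, ctrl.tip_reach)
d={}
for n in("scene","top"):
    d[n]=imaging.read_camera(n); cv2.imwrite(f"pics/{n}0.png",d[n]["image"]); print(n,d[n]["fx"],d[n]["R"],d[n]["t"])
pickle.dump(d,open("d.pkl","wb"))
E
```

```text
{'time': 0.0, 'qpos': array([ 1.14499881e+00,  2.87163790e-01,  1.57816577e+00,  3.35111962e-05,
        1.27860643e+00, -1.50002132e-01]), 'dq': array([ 0.00273035,  0.00228131, -0.00118838, -0.00072085,  0.00081719,
        0.00201527]), 'joint_efforts': array([ 4.50003208e-04, -4.05978978e+01, -2.92627019e+01, -1.05155859e-04,
        5.78315565e-03,  2.02083709e-05]), 'eef_pos': array([0.18351737, 0.64892962, 0.24395447]), 'tcp_rot': array([ 1.37465776e-01,  9.90505824e-01, -1.11889230e-03, -3.48062493e-04]), 'contact_force': array([ 0.34756108, -0.1244913 , -0.32640036]), 'wrist_torque': array([ 0.0093617 , -0.03702438,  0.01453439]), 'finger_force': 0.0, 'opening': 0.9993452742839254} 0.014
scene 588.2340851693266 [[ 0.42406383 -0.90552174 -0.014151  ]
 [-0.71390812 -0.32463355 -0.62044198]
 [ 0.55722981  0.27320952 -0.78412467]] [-0.17332969  0.44603553  0.77118287]
top 584.5034373967028 [[ 2.35889193e-02 -9.99721715e-01  2.36889476e-04]
 [-9.95651247e-01 -2.35142344e-02 -9.01425241e-02]
 [ 9.01230091e-02  1.89050542e-03 -9.95928847e-01]] [0.07448533 0.54966487 1.07040997]
```

View pics/top0.png

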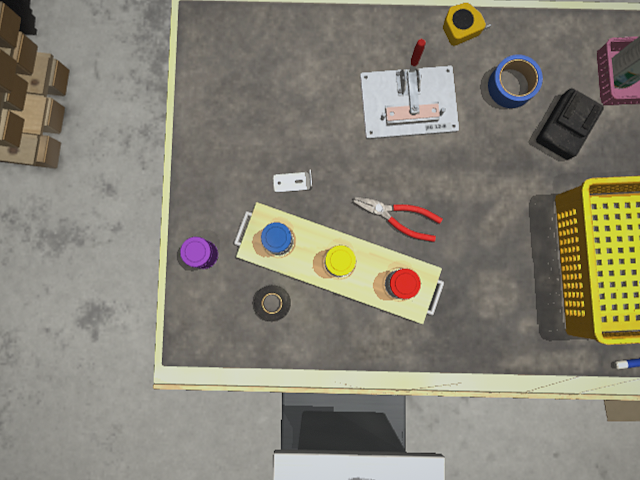

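View pics/scene0.png

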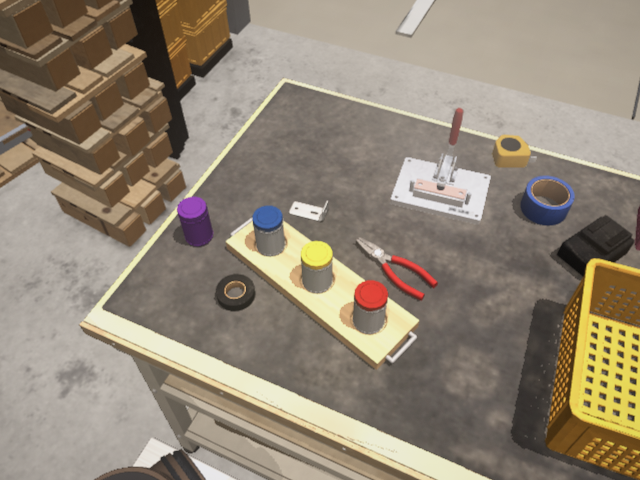

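The top view shows the blue lid at (278,237), yellow at (340,260) and red at (404,283), all in the tray. The purple tin at (197,252) stands off the tray and is the decoy. The blue tape roll at (516,81) is not a tin. The tape is at (271,302), the bracket at (292,182) and the pliers at (400,218). I'll measure the lids in both views and save an enlarged crop to confirm them.

```bash
cat > h.py <<'E'
import numpy as np, cv2
from scipy.spatial.transform import Rotation as Ro
HUE={"red":[(0,6),(174,180)],"yellow":[(24,34)],"blue":[(100,120)]}
def ray(c,uv):
    R=np.array(c["R"]);t=np.array(c["t"])
    d=R.T@np.array([(uv[0]-c["cx"])/c["fx"],(uv[1]-c["cy"])/c["fy"],1]); return -R.T@t,d
def plane(c,uv,z):
    o,d=ray(c,uv); return o+d*(z-o[2])/d[2]
def tri(a,ua,b,ub):
    o1,d1=ray(a,ua);o2,d2=ray(b,ub);s=np.linalg.lstsq(np.c_[d1,-d2],o2-o1,rcond=None)[0]
    p,q=o1+s[0]*d1,o2+s[1]*d2; return (p+q)/2,np.linalg.norm(p-q)
def blobs(img,col,smin=120,vmin=50):
    h=cv2.cvtColor(img,cv2.COLOR_BGR2HSV); m=0
    for lo,hi in HUE[col]: m=m|cv2.inRange(h,(lo,smin,vmin),(hi,255,255))
    n,_,st,ce=cv2.connectedComponentsWithStats(m)
    return [(st[i,4],st[i,:4],ce[i]) for i in range(1,n) if st[i,4]>150]
E
python3 - <<'E'
import pickle; from h import *
d=pickle.load(open("d.pkl","rb"))
for col in HUE:
  for n in d:
    for a,b,c in blobs(d[n]["image"],col): print(col,n,a,b,c.round(1),plane(d[n],c,.092).round(4))
T=d["top"]["image"]; cv2.imwrite("pics/crop1.png",cv2.resize(T[170:340,160:460],None,fx=2.6,fy=2.6,interpolation=cv2.INTER_CUBIC))
E
```

```text
red scene 405 [391 255  47  33] [414.9 269.3] [ 0.5439 -0.1162  0.092 ]
red scene 399 [382 263  42  37] [401.2 282.7] [ 0.5092 -0.1049  0.092 ]
red scene 796 [355 280  33  31] [371.  294.8] [ 0.4672 -0.0692  0.092 ]
red top 215 [411  39  15  27] [417.4  51.7] [ 0.8866 -0.0879  0.092 ]
red top 327 [393 204  50  20] [417.9 211.3] [ 0.5951 -0.0912  0.092 ]
red top 329 [388 217  48  25] [410.9 231.1] [ 0.5596 -0.079   0.092 ]
red top 724 [390 269  31  30] [404.6 283.4] [ 0.4676 -0.0689  0.092 ]
yellow scene 635 [301 241  32  25] [316.3 253.1] [0.507  0.0462 0.092 ]
yellow scene 6152 [570 259  70 179] [605.7 368.1] [ 0.4901 -0.4268  0.092 ]
yellow top 495 [447   3  38  36] [465.1  20.5] [ 0.9474 -0.1742  0.092 ]
yellow top 6664 [582 176  58 169] [612.6 259.2] [ 0.5184 -0.433   0.092 ]
yellow top 742 [325 245  31  31] [340.1 260. ] [0.5057 0.0446 0.092 ]
blue scene 443 [527 181  45  44] [547.9 210.1] [ 0.7652 -0.2879  0.092 ]
blue scene 523 [253 206  29  23] [267.  216.8] [0.5445 0.1607 0.092 ]
blue top 954 [488  55  54  53] [510.6  85.4] [ 0.8278 -0.2563  0.092 ]
blue top 685 [261 223  30  29] [275.8 237. ] [0.5435 0.1585 0.092 ]
```

View pics/crop1.png

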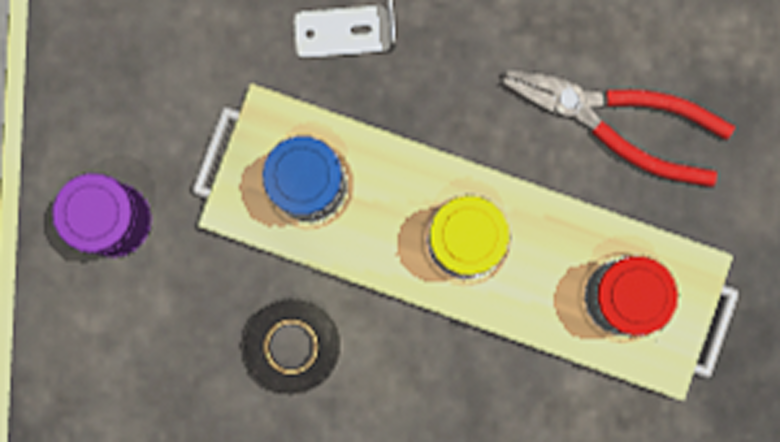

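The crop confirms the layout: three lidded tins in the tray's pockets, and the purple one outside. The lids are about 120 mm apart, as they should be. Next I'll triangulate them and work out the moves.

```bash
cat >> h.py <<'E'
def to(p,yawdir):  # shift mm in tool axes, turn about tool z, from measured pose, tool left pointing down
    from plant import get_state
    s=get_state(); R=Ro.from_quat(s["tcp_rot"])
    dx=R.inv().apply(np.array(p)-s["eef_pos"])*1000
    z=np.array([0,0,-1.]);y=np.array([*yawdir,0.]);y/=np.linalg.norm(y)
    rv=(R.inv()*Ro.from_matrix(np.c_[np.cross(y,z),y,z])).as_rotvec()
    print("to",np.round(p,3),"shift",dx.round(1),"turn",rv.round(3),"force",s["contact_force"].round(2),"pos",s["eef_pos"].round(4),"t",round(s["time"],2),"open",round(s["opening"],3),"ff",round(s["finger_force"],1))
E
python3 - <<'E'
import pickle; from h import *
d=pickle.load(open("d.pkl","rb"))
P={}
for col,(ut,us) in dict(red=((404.6,283.4),(371,294.8)),yellow=((340.1,260),(316.3,253.1)),blue=((275.8,237),(267,216.8))).items():
    P[col]=tri(d["top"],ut,d["scene"],us); print(col,P[col][0].round(4),P[col][1].round(4))
r,y,b=[P[c][0] for c in P]; u=(b-r)[:2]; print(np.linalg.norm(y-r),np.linalg.norm(b-y),u/np.linalg.norm(u))
X=[u[1],-u[0]]
to([.5,.2,.25],X); to([r[0],r[1],.25],X)
E
```

```text
red [ 0.4676 -0.069   0.0912] 0.0001
yellow [0.5054 0.045  0.0947] 0.0007
blue [0.543  0.1588 0.0947] 0.0013
0.12017017513226597 0.11986300782159806 [0.31420454 0.94935531]
to [0.5  0.2  0.25] shift [-426.8 -345.8   -5.4] turn [-2.000e-03  1.000e-03  1.615e+00] force [-0.21  0.34 -0.08] pos [0.1835 0.649  0.244 ] t 0.1 open 1.0 ff 0.0
to [ 0.468 -0.069  0.25 ] shift [-468.8 -613.5   -4.8] turn [-2.000e-03  1.000e-03  1.615e+00] force [-0.21  0.34 -0.08] pos [0.1835 0.649  0.244 ] t 0.1 open 1.0 ff 0.0
```

```bash
python3 -m jog '[[0,-142,-115,0,0,0,0.54],[0,-142,-115,0,0,0,0.54],[0,-142,-115,0,0,0,0.54],[0,-285,-230,0,0,0,1.08],[0,-285,-230,0,0,0,1.08],[0,-285,-230,0,0,0,1.08],[0,-285,-230,0,0,0,1.08],[0,-427,-346,0,0,0,1.615],[0,-427,-346,0,0,0,1.615],[0,-427,-346,0,0,0,1.615],[0,-427,-346,0,0,0,1.615],[0,-427,-346,0,0,0,1.615]]' 60
python3 -c "
from h import *
X=[.9494,-.3142]
to([.5,.2,.25],X);to([.4676,-.069,.2],X)"
```

```text
time: 1.3
eef_pos: [0.503, 0.1957, 0.245]
tcp_rot: [0.813, 0.582, -0.0, 0.001]
contact_force: [0.0, 0.6, -0.2]
opening: 1.001
finger_force: 0.0
to [0.5  0.2  0.25] shift [ 3.1 -4.2 -5. ] turn [ 0.001  0.001 -0.009] force [ 0.04  0.64 -0.25] pos [0.503  0.1957 0.245 ] t 1.3 open 1.001 ff 0.0
to [ 0.468 -0.069  0.2  ] shift [-262.    51.8   45.4] turn [ 0.001  0.001 -0.009] force [ 0.04  0.64 -0.25] pos [0.503  0.1957 0.245 ] t 1.3 open 1.001 ff 0.0
```

```bash
python3 -m jog '[[0,-50,10,0,0,0,0],[0,-100,20,0,0,0,0],[0,-150,30,0,0,0,0],[0,-190,38,0,0,0,0],[0,-230,46,20,0,0,-0.005],[0,-255,50,40,0,0,-0.009],[0,-262,52,45,0,0,-0.009],[0,-262,52,45,0,0,-0.009],[0,-262,52,45,0,0,-0.009],[0,-262,52,45,0,0,-0.009]]'
python3 - <<'E'
from h import *
from plant import imaging,get_state
X=[.9494,-.3142]
to([.4676,-.069,.2],X);to([.4676,-.069,.055],X)
s=get_state();R=Ro.from_quat(s["tcp_rot"]);c=imaging.read_camera("wrist")
cv2.imwrite("pics/w1.png",c["image"])
M=np.array(c["tool_from_camera"])
Rw=R.as_matrix()@M[:3,:3];tw=R.as_matrix()@M[:3,3]+s["eef_pos"]
c2=dict(c,R=Rw.T,t=-Rw.T@tw)
for a,b,ce in blobs(c["image"],"red"): print(a,b,ce,plane(c2,(b[0]+b[2]/2,b[1]+b[3]/2),.097).round(4),tw)
E
```

```text
time: 2.3
eef_pos: [0.4681, -0.0637, 0.2014]
tcp_rot: [0.808, 0.59, 0.001, 0.001]
contact_force: [0.1, 0.1, 1.2]
opening: 1.002
finger_force: 0.0
to [ 0.468 -0.069  0.2  ] shift [-5.2  1.1  1.4] turn [ 0.002 -0.     0.011] force [0.13 0.06 1.22] pos [ 0.4681 -0.0637  0.2014] t 2.3 open 1.002 ff 0.0
to [ 0.468 -0.069  0.055] shift [ -5.2   0.9 146.4] turn [ 0.002 -0.     0.011] force [0.13 0.06 1.22] pos [ 0.4681 -0.0637  0.2014] t 2.3 open 1.002 ff 0.0
1404 [414 161  34 102] [426.16025641 210.34045584] [ 0.5492 -0.0652  0.097 ] [0.48867141 0.00249486 0.32920853]
1485 [453 162  27 102] [468.24511785 212.55757576] [ 0.5723 -0.0733  0.097 ] [0.48867141 0.00249486 0.32920853]
4191 [281 212  74  73] [317.14531138 247.89954665] [ 0.4676 -0.0667  0.097 ] [0.48867141 0.00249486 0.32920853]
```

View pics/w1.png

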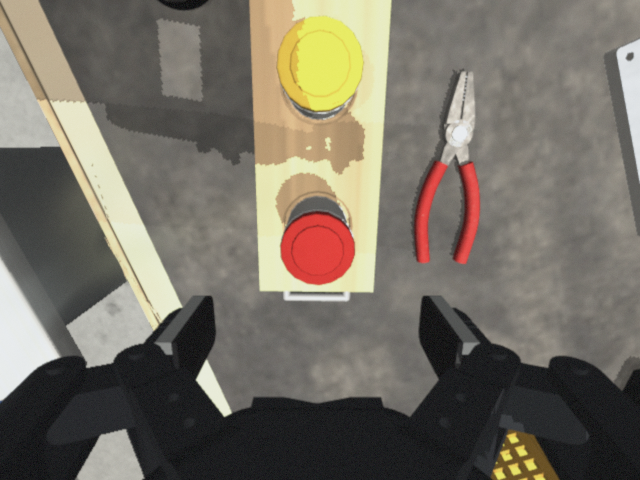

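The wrist view shows the red lid at (318,248), midway between the jaws (near x = 317). That agrees with the top view to 2 mm, and the pliers are clear of the fingers. I'll descend and close.

```bash
python3 -m jog '[[0,-4,1,0,0,0,0.01],[0,-4,1,25,0,0,0.01],[0,-4,1,55,0,0,0.01],[0,-4,1,85,0,0,0.01],[0,-4,1,110,0,0,0.01],[0,-4,1,130,0,0,0.01],[0,-4,1,142,0,0,0.01],[0,-4,1,146,0,0,0.01],[0,-4,1,146,0,0,0.01],[0,-4,1,146,0,0,0.01]]'
python3 -c "
from h import *
X=[.9494,-.3142]
to([.4676,-.068,.055],X)"
```

```text
time: 3.35
eef_pos: [0.4681, -0.0692, 0.0555]
tcp_rot: [0.811, 0.585, 0.001, 0.001]
contact_force: [0.5, -1.0, -0.3]
opening: 1.0
finger_force: 0.0
to [ 0.468 -0.068  0.055] shift [ 1.  -0.8  0.5] turn [ 0.002  0.    -0.001] force [ 0.45 -1.03 -0.31] pos [ 0.4681 -0.0692  0.0555] t 3.35 open 1.0 ff 0.0
```

```bash
python3 -m jog '[[0.2,0,0,0,0,0,0],[0.3,0,0,0,0,0,0],[0.35,0,0,0,0,0,0],[0.4,0,0,0,0,0,0],[0.5,0,0,0,0,0,0],[1,0,0,0,0,0,0],[1,0,0,0,0,0,0],[1,0,0,0,0,0,0],[1,0,0,0,0,0,0],[1,0,0,0,0,0,0]]' 60
```

```text
time: 4.35
eef_pos: [0.4676, -0.0691, 0.0552]
tcp_rot: [0.811, 0.585, 0.0, 0.0]
contact_force: [-2.4, 0.0, 5.3]
opening: 0.614
finger_force: 61.2
```

```bash
python3 -m jog '[[1,0,0,-4,0,0,0],[1,0,0,-12,0,0,0],[1,0,0,-22,0,0,0],[1,0,0,-32,0,0,0],[1,0,0,-40,0,0,0],[1,0,0,-45,0,0,0],[1,0,0,-45,0,0,0],[1,0,0,-45,0,0,0],[1,0,0,-45,0,0,0],[1,0,0,-45,0,0,0],[1,0,0,-45,0,0,0],[1,0,0,-45,0,0,0]]'
python3 -m jog '[[1,0,0,0,0,0,0],[1,0,0,0,0,0,0],[1,0,0,0,0,0,0]]'
python3 - <<'E'
from plant import imaging,get_state
import cv2
for i in range(3): c=imaging.read_camera("scene"); print(get_state()["contact_force"])
cv2.imwrite("pics/s2.png",cv2.resize(c["image"][150:380,180:480],None,fx=2.4,fy=2.4))
E
```

```text
time: 5.55
eef_pos: [0.467, -0.0688, 0.0991]
tcp_rot: [0.811, 0.585, -0.0, -0.0]
contact_force: [0.2, -0.3, -2.7]
opening: 0.616
finger_force: 61.1
time: 5.85
eef_pos: [0.4671, -0.0689, 0.0993]
tcp_rot: [0.811, 0.585, -0.0, -0.0]
contact_force: [-0.2, 0.6, -1.6]
opening: 0.612
finger_force: 61.1
[ 0.02787238  0.01749571 -2.45417445]
[ 0.89409365 -0.02566515 -2.65328525]
[ 0.07090325 -0.09237503 -2.20845532]
```

View pics/s2.png

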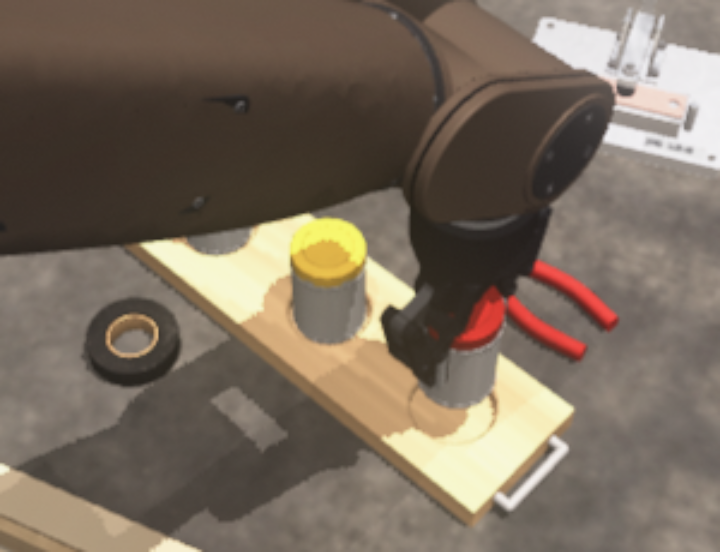

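The red tin is held upright and clear of its pocket at crop (470,350). It weighs about 2.4 N, so it is a light one. I'll set it back.

```bash
python3 -m jog '[[1,0,0,8,0,0,0],[1,0,0,18,0,0,0],[1,0,0,27,0,0,0],[1,0,0,34,0,0,0],[1,0,0,38,0,0,0],[1,0,0,41,0,0,0],[1,0,0,43,0,0,0],[1,0,0,44,0,0,0],[1,0,0,45,0,0,0],[1,0,0,45,0,0,0],[1,0,0,45,0,0,0]]'
python3 -m jog '[[1,0,0,0,0,0,0],[1,0,0,0,0,0,0]]' 20
```

```text
time: 7.1
eef_pos: [0.4673, -0.0689, 0.0552]
tcp_rot: [0.811, 0.585, -0.0, 0.0]
contact_force: [-3.4, 1.1, 4.9]
opening: 0.62
finger_force: 61.4
time: 7.3
eef_pos: [0.4673, -0.069, 0.0552]
tcp_rot: [0.811, 0.585, -0.0, 0.0]
contact_force: [-3.9, 0.9, 5.8]
opening: 0.61
finger_force: 61.4
```

```bash
python3 -m jog '[[0.35,0,0,0,0,0,0],[0.3,0,0,0,0,0,0],[0.2,0,0,0,0,0,0],[0,0,0,0,0,0,0],[0,0,0,0,0,0,0],[0,0,0,0,0,0,0],[0,0,0,0,0,0,0],[0,0,0,0,0,0,0],[0,0,0,0,0,0,0],[0,0,0,0,0,0,0]]' 60
python3 -m jog '[[0,0,0,-15,0,0,0],[0,0,0,-40,0,0,0],[0,0,0,-70,0,0,0],[0,0,0,-100,0,0,0],[0,0,0,-120,0,0,0],[0,0,0,-130,0,0,0],[0,0,0,-130,0,0,0],[0,0,0,-130,0,0,0]]'
python3 -c "
from h import *
X=[.9494,-.3142]
to([.5054,.0452,.185],X);to([.5054,.0452,.055],X)"
```

```text
time: 8.3
eef_pos: [0.4671, -0.0689, 0.0543]
tcp_rot: [0.811, 0.585, -0.0, -0.0]
contact_force: [-0.3, -0.3, 0.3]
opening: 0.997
finger_force: 0.0
time: 9.1
eef_pos: [0.4665, -0.0687, 0.1833]
tcp_rot: [0.811, 0.585, -0.0, -0.001]
contact_force: [-0.3, -0.5, -0.6]
opening: 0.998
finger_force: 0.0
to [0.505 0.045 0.185] shift [120.3   1.   -1.7] turn [-0.002 -0.    -0.001] force [-0.34 -0.49 -0.61] pos [ 0.4665 -0.0687  0.1833] t 9.1 open 0.998 ff 0.0
to [0.505 0.045 0.055] shift [120.3   1.2 128.3] turn [-0.002 -0.    -0.001] force [-0.34 -0.49 -0.61] pos [ 0.4665 -0.0687  0.1833] t 9.1 open 0.998 ff 0.0
```

Next I'll move above yellow, let the arm settle, and use the wrist view to check that red is seated and yellow is aligned.

```bash
python3 -m jog '[[0,20,0,0,0,0,0],[0,50,0,0,0,0,0],[0,80,1,0,0,0,0],[0,105,1,0,0,0,0],[0,117,1,0,0,0,0],[0,120,1,0,0,0,0],[0,120,1,0,0,0,0],[0,120,1,0,0,0,0],[0,120,1,0,0,0,0]]'
python3 - <<'E'
from h import *
from plant import imaging,get_state
X=[.9494,-.3142]
to([.5054,.0452,.055],X)
s=get_state();R=Ro.from_quat(s["tcp_rot"]);c=imaging.read_camera("wrist")
M=np.array(c["tool_from_camera"])
Rw=R.as_matrix()@M[:3,:3];tw=R.as_matrix()@M[:3,3]+s["eef_pos"]
c2=dict(c,R=Rw.T,t=-Rw.T@tw)
for col in("yellow","blue"):
  for a,b,ce in blobs(c["image"],col): print(col,a,b,plane(c2,(b[0]+b[2]/2,b[1]+b[3]/2),.097).round(4))
t=imaging.read_camera("top")
for a,b,ce in blobs(t["image"],"red"): print(a,b,ce)
E
```

```text
time: 10.0
eef_pos: [0.5057, 0.0438, 0.1842]
tcp_rot: [0.811, 0.585, -0.0, 0.0]
contact_force: [-0.0, -0.6, 0.1]
opening: 0.996
finger_force: 0.0
to [0.505 0.045 0.055] shift [  1.3  -0.7 129.2] turn [-0.     0.    -0.003] force [-0.02 -0.56  0.06] pos [0.5057 0.0438 0.1842] t 10.0 open 0.996 ff 0.0
yellow 4845 [275 209  81  77] [0.5053 0.0471 0.097 ]
blue 7364 [269   0  92  98] [0.5419 0.1575 0.097 ]
215 [411  39  15  27] [417.44651163  51.65116279]
328 [393 204  50  20] [417.88719512 211.25609756]
202 [405 228  31  14] [419.76732673 235.24257426]
467 [401 268  20  31] [409.27623126 283.45182013]
```

Red is back where it was: its right edge is still at 421 and its rows at 268–299. Yellow is aligned within 2 mm, so I'll descend and close.

```bash
python3 -m jog '[[0,1,0,20,0,0,0],[0,1,0,50,0,0,0],[0,1,0,80,0,0,0],[0,1,0,105,0,0,0],[0,1,0,122,0,0,0],[0,1,0,129,0,0,0],[0,1,0,129,0,0,0],[0,1,0,129,0,0,0],[0,1,0,129,0,0,0]]'
python3 -m jog '[[0.2,0,0,0,0,0,0],[0.3,0,0,0,0,0,0],[0.35,0,0,0,0,0,0],[0.4,0,0,0,0,0,0],[0.5,0,0,0,0,0,0],[1,0,0,0,0,0,0],[1,0,0,0,0,0,0],[1,0,0,0,0,0,0],[1,0,0,0,0,0,0],[1,0,0,0,0,0,0]]' 60
python3 -m jog '[[1,0,0,-4,0,0,0],[1,0,0,-12,0,0,0],[1,0,0,-22,0,0,0],[1,0,0,-32,0,0,0],[1,0,0,-40,0,0,0],[1,0,0,-45,0,0,0],[1,0,0,-45,0,0,0],[1,0,0,-45,0,0,0],[1,0,0,-45,0,0,0],[1,0,0,-45,0,0,0],[1,0,0,-45,0,0,0],[1,0,0,-45,0,0,0]]'
python3 -m jog '[[1,0,0,0,0,0,0],[1,0,0,0,0,0,0],[1,0,0,0,0,0,0]]'
python3 - <<'E'
from plant import imaging,get_state
import cv2
for i in range(3): c=imaging.read_camera("scene"); print(get_state()["contact_force"])
cv2.imwrite("pics/s3.png",cv2.resize(c["image"][150:380,180:480],None,fx=2.4,fy=2.4))
E
```

```text
time: 11.0
eef_pos: [0.5073, 0.0454, 0.0567]
tcp_rot: [0.811, 0.585, 0.001, 0.001]
contact_force: [0.5, 0.1, 0.2]
opening: 0.995
finger_force: 0.0
time: 12.0
eef_pos: [0.5057, 0.0459, 0.0559]
tcp_rot: [0.811, 0.585, -0.001, -0.001]
contact_force: [-3.3, 1.6, 4.6]
opening: 0.633
finger_force: 62.8
time: 13.2
eef_pos: [0.5061, 0.0456, 0.1001]
tcp_rot: [0.811, 0.585, -0.0, -0.0]
contact_force: [0.9, -0.1, -6.7]
opening: 0.626
finger_force: 64.3
time: 13.5
eef_pos: [0.5062, 0.0456, 0.1003]
tcp_rot: [0.811, 0.585, 0.0, 0.0]
contact_force: [-0.4, 0.2, -6.2]
opening: 0.627
finger_force: 64.3
[ 0.6074305  -0.12045113 -6.27979284]
[-0.56308937 -0.18235651 -6.87987275]
[ 0.97708748 -0.17548098 -6.64061341]
```

View pics/s3.png

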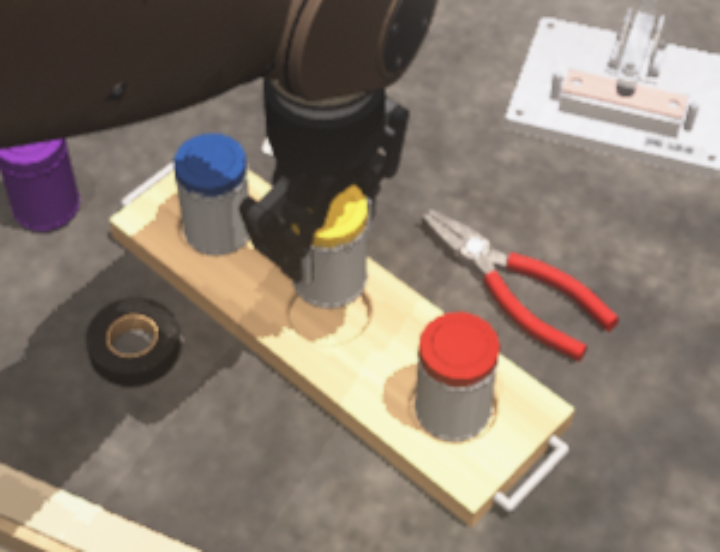

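Red stands upright in its pocket at crop (458,380), and yellow is clear of the tray at (335,250). Yellow weighs about 6.6 N, or 0.67 kg, so it is the heaviest. I'll set it back and heft blue anyway, as the order requires.

```bash
python3 -m jog '[[1,0,0,8,0,0,0],[1,0,0,18,0,0,0],[1,0,0,27,0,0,0],[1,0,0,34,0,0,0],[1,0,0,38,0,0,0],[1,0,0,41,0,0,0],[1,0,0,43,0,0,0],[1,0,0,44,0,0,0],[1,0,0,45,0,0,0],[1,0,0,45,0,0,0],[1,0,0,45,0,0,0]]'
python3 -m jog '[[0.35,0,0,0,0,0,0],[0.3,0,0,0,0,0,0],[0.2,0,0,0,0,0,0],[0,0,0,0,0,0,0],[0,0,0,0,0,0,0],[0,0,0,0,0,0,0],[0,0,0,0,0,0,0],[0,0,0,0,0,0,0],[0,0,0,0,0,0,0],[0,0,0,0,0,0,0]]' 60
python3 -m jog '[[0,0,0,-15,0,0,0],[0,0,0,-40,0,0,0],[0,0,0,-70,0,0,0],[0,0,0,-100,0,0,0],[0,0,0,-120,0,0,0],[0,0,0,-130,0,0,0],[0,0,0,-130,0,0,0],[0,0,0,-130,0,0,0],[0,0,0,-130,0,0,0]]'
python3 -c "
from h import *
X=[.9494,-.3142]
to([.5432,.159,.185],X)"
```

```text
time: 14.75
eef_pos: [0.5065, 0.0456, 0.056]
tcp_rot: [0.811, 0.585, 0.0, 0.0]
contact_force: [-1.8, 0.4, -1.4]
opening: 0.629
finger_force: 64.5
time: 15.75
eef_pos: [0.5062, 0.0456, 0.0553]
tcp_rot: [0.811, 0.585, -0.0, -0.0]
contact_force: [-0.7, 0.1, -0.3]
opening: 0.998
finger_force: 0.0
time: 16.65
eef_pos: [0.5052, 0.0457, 0.1835]
tcp_rot: [0.811, 0.585, -0.001, -0.001]
contact_force: [-0.5, 0.2, 0.4]
opening: 1.0
finger_force: 0.0
to [0.543 0.159 0.185] shift [119.5   0.3  -1.6] turn [-0.003  0.001 -0.001] force [-0.5   0.24  0.37] pos [0.5052 0.0457 0.1835] t 16.65 open 1.0 ff 0.0
```

```bash
python3 -m jog '[[0,20,0,0,0,0,0],[0,50,0,0,0,0,0],[0,80,0,0,0,0,0],[0,105,0,0,0,0,0],[0,116,0,0,0,0,0],[0,119,0,0,0,0,0],[0,119,0,0,0,0,0],[0,119,0,0,0,0,0],[0,119,0,0,0,0,0]]'
python3 - <<'E'
from h import *
from plant import imaging,get_state
X=[.9494,-.3142]
to([.5432,.159,.055],X)
s=get_state();R=Ro.from_quat(s["tcp_rot"]);c=imaging.read_camera("wrist")
M=np.array(c["tool_from_camera"])
Rw=R.as_matrix()@M[:3,:3];tw=R.as_matrix()@M[:3,3]+s["eef_pos"]
c2=dict(c,R=Rw.T,t=-Rw.T@tw)
for a,b,ce in blobs(c["image"],"blue"): print(a,b,plane(c2,(b[0]+b[2]/2,b[1]+b[3]/2),.097).round(4))
t=imaging.read_camera("top")
for a,b,ce in blobs(t["image"],"yellow"): print(a,b,ce)
E
```

```text
time: 17.55
eef_pos: [0.5436, 0.1576, 0.1853]
tcp_rot: [0.811, 0.585, -0.0, 0.0]
contact_force: [-0.8, -0.0, -0.6]
opening: 1.002
finger_force: 0.0
to [0.543 0.159 0.055] shift [  1.2  -0.8 130.3] turn [-0.     0.    -0.003] force [-0.79 -0.02 -0.61] pos [0.5436 0.1576 0.1853] t 17.55 open 1.002 ff 0.0
4745 [277 207  78  78] [0.5437 0.1615 0.097 ]
500 [447   3  38  35] [464.962  20.5  ]
6664 [582 176  58 169] [612.5972389  259.17542017]
733 [326 244  30  31] [340.38608458 259.29195089]
```

Yellow is seated at (340,259), as before, and blue is aligned. I'll heft blue.

```bash
python3 -m jog '[[0,2,0,20,0,0,0],[0,2,0,50,0,0,0],[0,2,0,80,0,0,0],[0,2,0,105,0,0,0],[0,2,0,122,0,0,0],[0,2,0,130,0,0,0],[0,2,0,130,0,0,0],[0,2,0,130,0,0,0],[0,2,0,130,0,0,0]]'
python3 -m jog '[[0.2,0,0,0,0,0,0],[0.3,0,0,0,0,0,0],[0.35,0,0,0,0,0,0],[0.4,0,0,0,0,0,0],[0.5,0,0,0,0,0,0],[1,0,0,0,0,0,0],[1,0,0,0,0,0,0],[1,0,0,0,0,0,0],[1,0,0,0,0,0,0],[1,0,0,0,0,0,0]]' 60
python3 -m jog '[[1,0,0,-4,0,0,0],[1,0,0,-12,0,0,0],[1,0,0,-22,0,0,0],[1,0,0,-32,0,0,0],[1,0,0,-40,0,0,0],[1,0,0,-45,0,0,0],[1,0,0,-45,0,0,0],[1,0,0,-45,0,0,0],[1,0,0,-45,0,0,0],[1,0,0,-45,0,0,0],[1,0,0,-45,0,0,0],[1,0,0,-45,0,0,0]]'
python3 -m jog '[[1,0,0,0,0,0,0],[1,0,0,0,0,0,0],[1,0,0,0,0,0,0]]'
python3 - <<'E'
from plant import imaging,get_state
import cv2
for i in range(3): c=imaging.read_camera("scene"); print(get_state()["contact_force"])
cv2.imwrite("pics/s4.png",cv2.resize(c["image"][150:380,180:480],None,fx=2.4,fy=2.4))
E
```

```text
time: 18.55
eef_pos: [0.5455, 0.1605, 0.0569]
tcp_rot: [0.811, 0.585, 0.001, 0.001]
contact_force: [-0.3, -0.3, 0.0]
opening: 1.003
finger_force: 0.0
time: 19.55
eef_pos: [0.5445, 0.1606, 0.056]
tcp_rot: [0.811, 0.585, -0.0, -0.0]
contact_force: [-2.0, 0.4, 6.1]
opening: 0.612
finger_force: 57.0
time: 20.75
eef_pos: [0.5443, 0.1604, 0.1001]
tcp_rot: [0.811, 0.585, -0.0, -0.0]
contact_force: [-0.1, -0.0, -3.1]
opening: 0.611
finger_force: 58.3
time: 21.05
eef_pos: [0.5444, 0.1604, 0.1003]
tcp_rot: [0.811, 0.585, -0.0, 0.0]
contact_force: [-0.1, -0.4, -2.7]
opening: 0.61
finger_force: 58.3
[-0.13265078  0.48285573 -2.85971589]
[-0.56896852 -0.35473794 -3.67071945]
[-0.25331154 -0.32087345 -3.20884359]
```

View pics/s4.png

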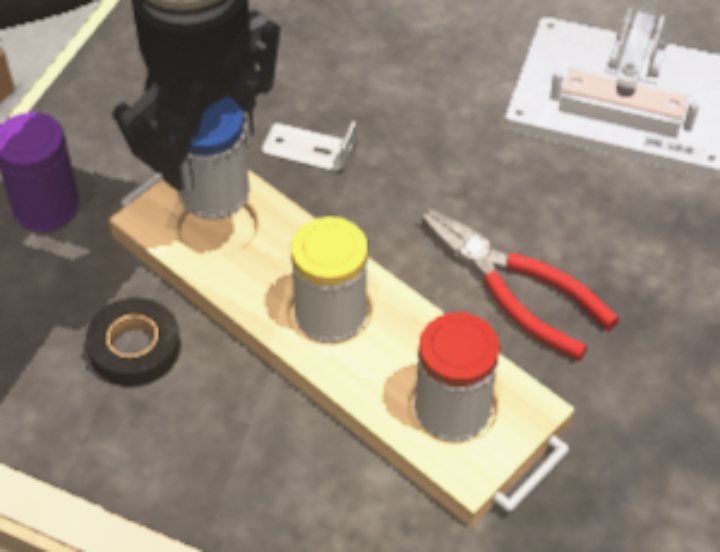

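Blue is clear of the tray at crop (215,170) and weighs about 3.2 N, so it is light. Yellow and red are both seated, and yellow at 6.6 N is the heaviest. I'll put blue back and return to yellow.

```bash
python3 -m jog '[[1,0,0,8,0,0,0],[1,0,0,18,0,0,0],[1,0,0,27,0,0,0],[1,0,0,34,0,0,0],[1,0,0,38,0,0,0],[1,0,0,41,0,0,0],[1,0,0,43,0,0,0],[1,0,0,44,0,0,0],[1,0,0,45,0,0,0],[1,0,0,45,0,0,0],[1,0,0,45,0,0,0]]'
python3 -m jog '[[0.35,0,0,0,0,0,0],[0.3,0,0,0,0,0,0],[0.2,0,0,0,0,0,0],[0,0,0,0,0,0,0],[0,0,0,0,0,0,0],[0,0,0,0,0,0,0],[0,0,0,0,0,0,0],[0,0,0,0,0,0,0],[0,0,0,0,0,0,0],[0,0,0,0,0,0,0]]' 60
python3 -m jog '[[0,0,0,-15,0,0,0],[0,0,0,-40,0,0,0],[0,0,0,-70,0,0,0],[0,0,0,-100,0,0,0],[0,0,0,-120,0,0,0],[0,0,0,-130,0,0,0],[0,0,0,-130,0,0,0],[0,0,0,-130,0,0,0],[0,0,0,-130,0,0,0]]'
python3 -c "
from h import *
X=[.9494,-.3142]
to([.506,.0457,.185],X)"
```

```text
time: 22.3
eef_pos: [0.5447, 0.1605, 0.056]
tcp_rot: [0.811, 0.585, 0.0, 0.0]
contact_force: [-1.1, 0.1, 1.5]
opening: 0.61
finger_force: 58.4
time: 23.3
eef_pos: [0.5444, 0.1604, 0.0553]
tcp_rot: [0.811, 0.585, 0.0, 0.0]
contact_force: [-0.6, -0.4, -0.4]
opening: 1.001
finger_force: 0.0
time: 24.2
eef_pos: [0.5434, 0.1603, 0.1836]
tcp_rot: [0.811, 0.585, -0.001, -0.001]
contact_force: [-0.1, -0.5, -0.7]
opening: 1.001
finger_force: 0.0
to [0.506 0.046 0.185] shift [-120.5    0.7   -1.3] turn [-0.003  0.001 -0.001] force [-0.07 -0.48 -0.74] pos [0.5434 0.1603 0.1836] t 24.2 open 1.001 ff 0.0
```

```bash
python3 -m jog '[[0,-20,0,0,0,0,0],[0,-50,0,0,0,0,0],[0,-80,0,0,0,0,0],[0,-105,0,0,0,0,0],[0,-117,0,0,0,0,0],[0,-120,0,0,0,0,0],[0,-120,0,0,0,0,0],[0,-120,0,0,0,0,0],[0,-120,0,0,0,0,0],[0,-120,0,0,0,0,0]]'
python3 - <<'E'
from h import *
from plant import imaging
to([.506,.0457,.055],[.9494,-.3142])
t=imaging.read_camera("top")
for c in("red","blue"):
  for a,b,ce in blobs(t["image"],c): print(c,a,b,ce)
E
```

```text
time: 25.2
eef_pos: [0.5067, 0.0472, 0.1853]
tcp_rot: [0.811, 0.585, 0.0, -0.0]
contact_force: [0.3, -0.2, 0.1]
opening: 1.002
finger_force: 0.0
to [0.506 0.046 0.055] shift [ -1.7  -0.2 130.3] turn [-0. -0. -0.] force [ 0.28 -0.15  0.07] pos [0.5067 0.0472 0.1853] t 25.2 open 1.002 ff 0.0
red 215 [411  39  15  27] [417.44651163  51.65116279]
red 327 [393 204  50  20] [417.95107034 211.27828746]
red 223 [402 226  34  16] [418.22421525 234.65470852]
red 539 [398 268  23  31] [408.01298701 283.44526902]
blue 955 [488  55  54  53] [510.61780105  85.36649215]
blue 679 [261 222  31  30] [276.10751105 236.15463918]
```

```bash
python3 -m jog '[[0,-1,0,20,0,0,0],[0,-1,0,50,0,0,0],[0,-1,0,80,0,0,0],[0,-1,0,105,0,0,0],[0,-1,0,122,0,0,0],[0,-1,0,129,0,0,0],[0,-1,0,129,0,0,0],[0,-1,0,129,0,0,0],[0,-1,0,129,0,0,0]]'
python3 -m jog '[[0.2,0,0,0,0,0,0],[0.3,0,0,0,0,0,0],[0.35,0,0,0,0,0,0],[0.4,0,0,0,0,0,0],[0.5,0,0,0,0,0,0],[1,0,0,0,0,0,0],[1,0,0,0,0,0,0],[1,0,0,0,0,0,0],[1,0,0,0,0,0,0],[1,0,0,0,0,0,0]]' 60
python3 -m jog '[[1,0,0,-4,0,0,0],[1,0,0,-12,0,0,0],[1,0,0,-24,0,0,0],[1,0,0,-40,0,0,0],[1,0,0,-58,0,0,0],[1,0,0,-76,0,0,0],[1,0,0,-94,0,0,0],[1,0,0,-112,0,0,0],[1,0,0,-128,0,0,0],[1,0,0,-140,0,0,0],[1,0,0,-147,0,0,0],[1,0,0,-150,0,0,0]]'
python3 -m jog '[[1,0,0,0,0,0,0],[1,0,0,0,0,0,0],[1,0,0,0,0,0,0],[1,0,0,0,0,0,0],[1,0,0,0,0,0,0],[1,0,0,0,0,0,0],[1,0,0,0,0,0,0],[1,0,0,0,0,0,0],[1,0,0,0,0,0,0],[1,0,0,0,0,0,0]]'
python3 - <<'E'
from plant import imaging,get_state
import cv2
for i in range(3): c=imaging.read_camera("scene"); print(get_state()["contact_force"])
cv2.imwrite("pics/s5.png",cv2.resize(c["image"][150:380,180:480],None,fx=2.4,fy=2.4))
E
```

```text
time: 26.15
eef_pos: [0.5073, 0.0456, 0.0577]
tcp_rot: [0.811, 0.585, 0.001, 0.001]
contact_force: [-1.1, -0.4, -0.3]
opening: 0.997
finger_force: 0.0
time: 27.15
eef_pos: [0.5068, 0.0455, 0.0572]
tcp_rot: [0.811, 0.585, 0.0, 0.0]
contact_force: [-1.8, -0.4, 4.9]
opening: 0.628
finger_force: 63.0
time: 28.35
eef_pos: [0.5062, 0.0456, 0.2069]
tcp_rot: [0.811, 0.585, 0.0, 0.0]
contact_force: [-0.0, -0.1, -6.7]
opening: 0.626
finger_force: 64.4
time: 29.35
eef_pos: [0.5062, 0.0456, 0.2064]
tcp_rot: [0.811, 0.585, 0.0, 0.0]
contact_force: [0.6, 0.0, -5.8]
opening: 0.626
finger_force: 64.4
[ 0.32962031  0.7000486  -5.94849891]
[-0.93820322 -0.39765551 -6.03754856]
[-0.4530956  -0.22810089 -5.81204894]
```

View pics/s5.png

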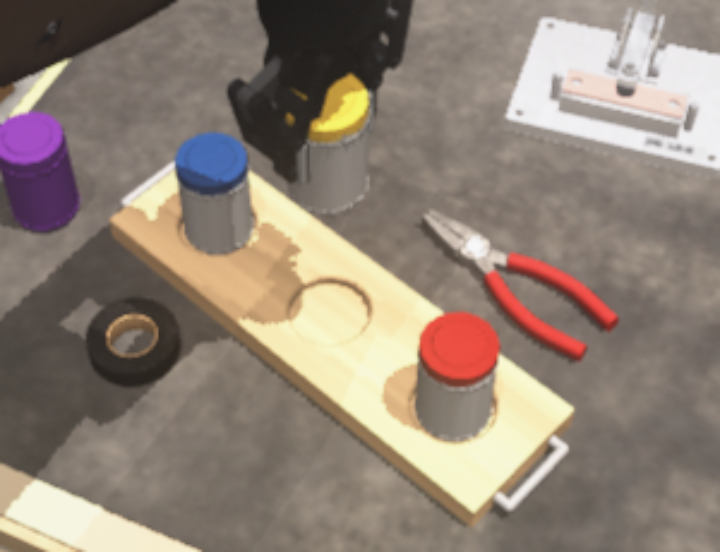

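Yellow is held upright at crop (335,150), about 15 cm above its empty pocket. Blue at (215,195) and red at (458,380) stand in theirs, and the bystanders haven't moved. I'll hand in.

```bash
python3 -c "
from plant import workorder
print(workorder.sign_off())"
```

```text
the job is handed in; nothing more can be done
None
```

Job handed in at about 29.5 s, with no verdict shown: I hefted red (~2.4 N), yellow (~6.6 N) and blue (~3.2 N) in order, and finished holding yellow, the heaviest, upright 15 cm above its pocket, with red and blue standing in the tray and the pliers and tape unmoved (the bracket was hidden behind the gripper in the last picture).

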